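# Index the loudspeaker turntable by three handwheel turns and clamp it

## Task

The loudspeaker on the geared turntable is due for its next off-axis measurement, 45 degrees on from where it stands now. Swing the turntable's clamp lever fully off first, give the handwheel exactly three full turns clockwise as seen from above, so that its handle ends up just where it is now, then swing the clamp lever back fully home so the platter is locked. Do not shift the loudspeaker on the platter or disturb the amplifier, the mouse and the acrylic stand around it.

Things in the scene. Friction and masses are not known exactly. Their poses are not given: they have to be found in the camera images.
- indexer: Grey cast geared turntable fixed on the desk; origin on the desk. In its frame: handwheel axis x=-60 y=120 mm, platter axis x=50 y=-115, clamp block (66x46, 60 high) centred x=-86 y=-115. Casting 34 mm high: radius 106 under the platter, 52 under the wheel with a post (radius 24 to 15) up to 62 mm; gear case 86 wide between. Gears 24:1, no play: one wheel turn = 15 deg of platter, same way round.
- handwheel (a joint): Turn of the level handwheel about its upright axis, rad, positive clockwise from above, any number of turns; starts anywhere within a turn of 0. With the clamp off it needs about 0.15 N m (4 N at a window), and stays where left without running on. Aluminium, 160 mm across: round rim bar 16 mm thick on 72 mm radius, hub of 17 mm radius, three 13 mm round spokes at 120 deg, one of them under the handle.
- wheel_centre (a point): Centre of the handwheel on its axis, 85 mm above the desk, the mid-plane of rim and spokes (hub top 99 mm). Between hub and rim are three open windows, 46 mm wide radially, that take shut fingers; the middle of one lies straight opposite the handle at 40 mm radius. Under a window it is free down to 34 mm above the desk, save the post at the axis.
- crank_grip (a point): Middle of the handwheel's black upright handle, 72 mm from the wheel's axis, 127 mm above the desk, straight above one spoke. The handle is 25 mm thick at most, reaches from 96 to 158 mm above the desk, turns freely on its own pin and goes round with the wheel.
- platter (a joint): Turn of the round platter, rad, positive clockwise from above; always the handwheel's angle / 24 (three wheel turns: 0.785 rad). Aluminium, 200 mm across, top 58 mm above the desk, tick marks every 15 deg along the edge, black rubber mat 156 mm across, its top 60.5 mm above the desk.
- platter_centre (a point): Centre of the mat's top, on the platter's axis, 60.5 mm above the desk.
- platter_mark (a point): A point on the platter's top edge, 95 mm from its axis; goes round with it.
- clamp (a joint): Clamp lever about its upright pivot, rad: 0 = fully home, platter locked, lever pointing 35 deg from the turntable's -y towards its -x; 1.05 = fully off at its stop, swung clockwise from above. Starts at 0. Stays where left; it takes 0.2 to 0.4 N m (2 to 4 N at the knob), most over the last 0.15 rad to home, where its brake bites: the wheel then resists with 10 N and more at a window.
- clamp_pivot (a point): Point on the clamp lever's pivot axis, 73 mm above the desk, at x=-85, y=-115 mm in the turntable's frame.
- clamp_knob (a point): Point on the axis of the lever's black upright knob, 105 mm from the pivot, 101 mm above the desk; moves with the lever. The knob is 17 mm thick at 81 mm above the desk, 27 mm at 101, 29 mm at 113, and ends at 121. A flat steel bar 12 mm wide, 68 to 78 mm above the desk, joins it to the pivot (hub of 17 mm radius); below the bar the desk is clear.
- speaker: Small wooden loudspeaker, 112 deep x 96 wide x 165 mm high, about 1.3 kg, standing loose on the middle of the platter's mat; origin at the centre of its underside, drivers towards its +x. Its top is 226 mm above the desk.
- speaker_front (a point): Middle of the lower edge of the loudspeaker's front, 56 mm ahead of its origin.
- amplifier: Off-white amplifier, 180 x 215 x 62 mm, on the left of the desk; origin under its centre. To be left alone.
- mouse: Black computer mouse, 104 x 60 x 35 mm, on the right; origin under its centre. To be left alone.
- acrylic_stand: Clear acrylic display stand holding a blank card, foot 90 x 120 mm, 153 mm high, at the right beyond the mouse; origin under its foot's centre. To be left alone.
Things that resemble listed ones, but are neither listed nor needed, are in the scene too. Of the things like the speaker, leave any that is turquoise; of the rest the larger one is meant.

How it is judged:
By the outcome, as a careful person would: the job done as asked, in the order asked, and still so for the second after the job is handed in, with the robot touching nothing.
It also fails if it takes over 69 s, if anything falls off the work surface, if the arm or the gripper's body presses on something with over 40 N, if the wrist force passes 120 N, or if a joint passes its speed limit or range.

## Robot

A 6-joint arm with a two-finger parallel gripper is mounted at the origin on the work surface. World frame = base frame: x ahead of the robot, y to its left, z up, the work surface at z = 0. Lengths are in m, angles in rad, forces in N, time in s.
With the tool pointing down it reaches from about 0.3 to 0.875 m from the base axis. Payload 6.4 kg.
Tool frame: the origin (TCP) lies between the finger pads; the fingertips stand tip_extent ahead of it and the grasp point (between the pads) lies 5 mm behind it (tip_extent is the distance from the TCP to the fingertips, in m); z points along the fingers, y is the direction in which the jaws open and shut (so a half turn about z gives the same grasp; the last joint's range is limited). The gripper opens to 85 mm and grips with 20 to 120 N. Pads are 22 mm wide; open, the fingers measure 114 mm over their backs; the gripper's body (76 mm by 85 mm) begins 54 mm behind the grasp point. The pads swing forward as they close: fully open they stand 13 mm farther back than shut.
Start: joints at [-1.424, 0.181, 1.607, -0, 1.354, -0.206], TCP at [0.199, -0.54, 0.216] pointing down, gripper open.
Joint ranges: [-2.99, 2.99], [-0.89, 2.07], [0.3, 2.58], [-1.14, 4.28], [0, 2.63], [-3.12, 3.12]. Speed limits (rad/s): [2.57, 2.57, 3.01, 3.14, 3.14, 3.14].

## Interface

Orientations are given as a unit quaternion [w, x, y, z].
In Python, from bench import * gives the robot as it stands.
- The arm moves only by the shell command python3 -m jog 'ROWS'. ROWS is JSON, a list of rows, each a list of 3 entries, a list of its own where there are three numbers: the shift along the tool's x, y, z in mm, then the turn, a rotation vector about the tool's x, y, z in rad, then the opening, from 0 (shut) to 1 (fully open). A call has 1 to 20 rows; each row is the pose to reach, as a shift and turn from the pose measured when the call began, along the tool's axes at that moment; what a row does not reach only later rows make up. A row lasts 1/12 s, in which the tool goes at most 41.7 mm and 7.16 degrees, less where a joint would pass 70% of its speed; a pose out of reach is approached as far as the arm can. A call with a gripper value outside its range is refused whole. The fingers move at their own pace and stop on an object; the grip force is fixed at half the most. Time passes only in rows, so rows that repeat a pose let the fingers close. It gives the time, the measured TCP pose, the force and the opening at its end, in the units of the state.
- get_obs(): the state, without advancing time (a new reading comes with each control period).
- camera(name): name is "scene" or "top" or "wrist"; returns (picture, depth): 400x640x3 uint8, red, green, blue; 400x640 float32, m along the optical axis (not along the pixel's ray), 0 where there is no reading.
- get_calibration(name): a dict with "fx", "fy", "cx", "cy" (pixels), "world_from_camera" (4x4, takes a point from camera to world coordinates). Camera axes: x right, y down, z forward; pixel columns grow to the right and rows downward; lengths in m; the calibration is good to about 2 mm. A picture is of the moment at which its call begins: read the wrist's pose just before it. get_calibration takes no time and is no camera call; for the wrist camera it gives the pose at the moment of the call.
- hand_in(): hands the job in, once; it reports no verdict.
The state is a dict: "time_s": time; "q": joint angles; "dq": joint speeds; "joint_efforts": joint torques, N m; "eef_pos": TCP position; "eef_rot": TCP orientation; "wrist_force": force on the tool from outside, world axes, zero at the start; "torque": the same for the moment, N m; "opening": opening from 0.0 (shut) to 1.0 (fully open).
Only numpy, scipy, OpenCV 4.12 (cv2) and the standard library are available. Lean on these libraries where they do the work, as an engineer would, in place of code of your own. Each camera call takes 0.05 s, during which the arm holds its last target.

## Working session

There is one attempt and no reset: what is moved stays moved. The work goes in short steps, Python scripts to look and compute and a shell command to move; the robot and the scene stay as the last step left them, time stands still between calls to the robot, and variables do not carry over. Pictures are saved under pics/ and viewed, and the job is handed in when it is done.

```bash
mkdir -p pics; ls
python3 - <<'E'
from bench import *
import cv2,numpy as np
o=get_obs();print(o)
for n in ("scene","top"):
    p,d=camera(n);cv2.imwrite(f"pics/{n}0.png",p[:,:,::-1]);np.save(f"pics/{n}0.npy",d);c=get_calibration(n);print(n,c)
E
```

```text
pics
{'time_s': 0.0, 'q': array([-1.42431586e+00,  1.81552624e-01,  1.60799811e+00,  1.97912509e-05,
        1.35382493e+00, -2.06293270e-01]), 'dq': array([ 5.01196683e-05,  3.22202331e-04, -1.69420170e-03, -1.62898224e-03,
        2.34763710e-03,  2.73147676e-04]), 'joint_efforts': array([-6.51693449e-05, -4.44864357e+01, -3.51339626e+01, -1.11393324e-04,
        9.09472292e-03,  3.92855753e-06]), 'eef_pos': array([ 0.19860314, -0.53899237,  0.21488246]), 'eef_rot': array([-8.90816835e-04,  9.84484111e-01,  1.75471482e-01,  3.63151009e-05]), 'wrist_force': array([-1.08254856, -0.21484845,  0.08171908]), 'torque': array([-0.00431121, -0.05320889,  0.00525688]), 'opening': 1.0047699208094572}
scene {'fx': 492.6772704511419, 'fy': 492.6772704511419, 'cx': 325.0330386676049, 'cy': 200.31185684435331, 'world_from_camera': array([[-0.96262296,  0.25941937, -0.07783719,  0.68068631],
       [ 0.27080643,  0.91703078, -0.2927771 ,  0.44895001],
       [-0.00457295, -0.30291277, -0.95300732,  1.49862288],
       [ 0.        ,  0.        ,  0.        ,  1.        ]])}
top {'fx': 406.8140521480336, 'fy': 406.8140521480336, 'cx': 325.36425505056815, 'cy': 208.9330017265809, 'world_from_camera': array([[ 0.02024138, -0.99650091,  0.08109388,  0.47096855],
       [-0.99960666, -0.02174569, -0.01771015,  0.0227374 ],
       [ 0.01941163, -0.08070351, -0.99654911,  1.31106418],
       [ 0.        ,  0.        ,  0.        ,  1.        ]])}
```

View pics/scene0.png

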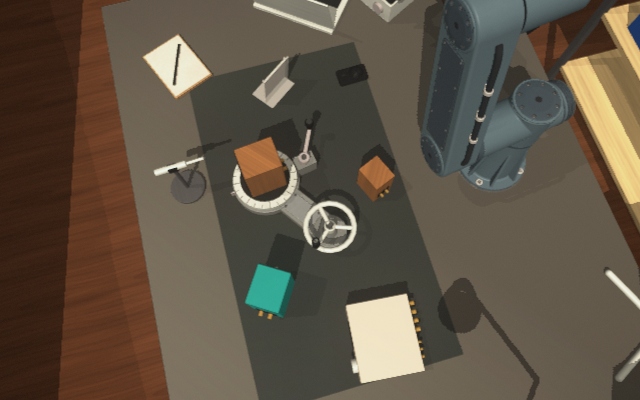

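View pics/top0.png

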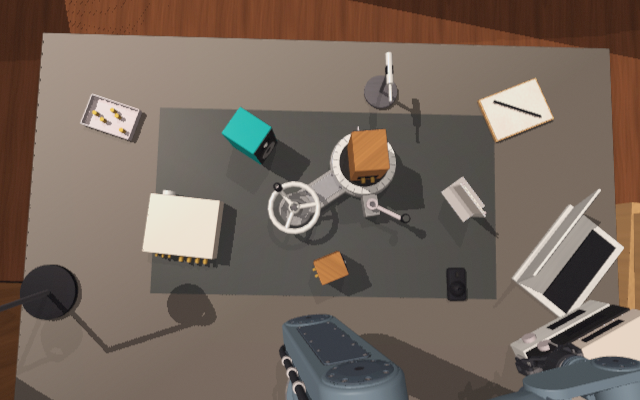

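The scene and top views show the turntable. In the top view the wheel hub is near (294,206), the handle (278,187), the clamp pivot (372,204) and the knob (406,218). There are three speaker-like things: turquoise (249,133), small wooden (331,268), and the larger wooden one on the platter (369,155). The one on the platter fits the description. I'll enlarge to confirm.

Run:
```python
import cv2
p=cv2.imread("pics/top0.png")[120:290,250:420]
cv2.imwrite("pics/top0c.png",cv2.resize(p,None,fx=3.5,fy=3.5,interpolation=cv2.INTER_CUBIC))
p=cv2.imread("pics/scene0.png")[100:260,220:400]
cv2.imwrite("pics/scene0c.png",cv2.resize(p,None,fx=3.5,fy=3.5,interpolation=cv2.INTER_CUBIC))
```

```text
(no output)
```

View pics/top0c.png

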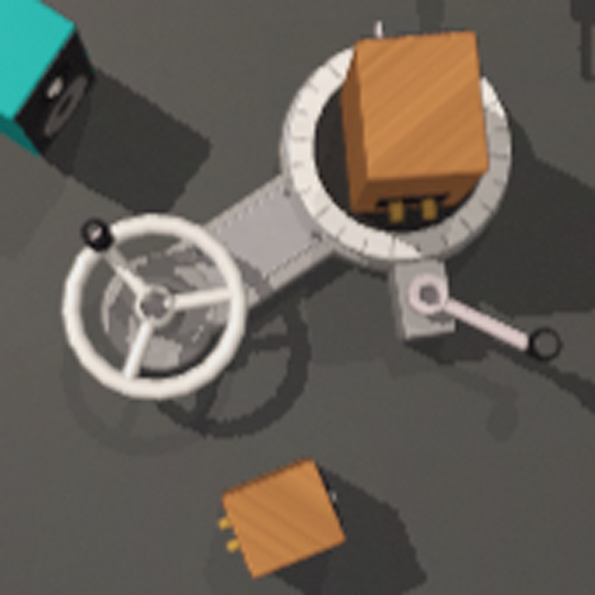

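View pics/scene0c.png

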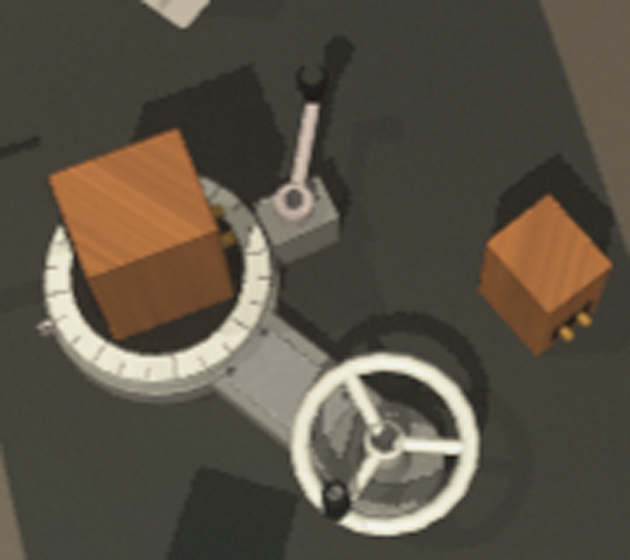

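```bash
cat > h.py <<'E'
import numpy as np
from bench import *
def rp(name,u,v,z,c=None):
    c=c or get_calibration(name);T=c["world_from_camera"]
    r=T[:3,:3]@np.array([(u-c["cx"])/c["fx"],(v-c["cy"])/c["fy"],1]);o=T[:3,3]
    return o+r*(z-o[2])/r[2]
def proj(name,P,c=None):
    c=c or get_calibration(name);T=c["world_from_camera"]
    p=T[:3,:3].T@(np.array(P)-T[:3,3]);return np.array([c["fx"]*p[0]/p[2]+c["cx"],c["fy"]*p[1]/p[2]+c["cy"]])
E
python3 - <<'E'
from h import *
T={'rimc':(155,306,.093),'hub':(156,302,.099),'handle':(97,233,.158),'pivot':(428,294,.085),'knob':(545,344,.121),'platter':(396,150,.058)}
S={'rimc':(386,444,.09),'hub':(385,438,.099),'handle':(337,489,.158),'pivot':(295,199,.085),'knob':(313,80,.121),'platter':(158,272,.058)}
for k in T:
    u,v,z=T[k];a=rp('top',u/3.5+250,v/3.5+120,z)
    u,v,z=S[k];b=rp('scene',u/3.5+220,v/3.5+100,z)
    print(k,a.round(4),b.round(4))
E
```

```text
rimc [0.5726 0.0944 0.093 ] [0.573  0.0995 0.09  ]
hub [0.5755 0.0933 0.099 ] [0.5731 0.0965 0.099 ]
handle [0.6258 0.1394 0.158 ] [0.6258 0.1413 0.158 ]
pivot [ 0.5889 -0.1411  0.085 ] [ 0.5888 -0.1388  0.085 ]
knob [ 0.5454 -0.2353  0.121 ] [ 0.5466 -0.2291  0.121 ]
platter [ 0.7199 -0.1147  0.058 ] [ 0.7226 -0.1155  0.058 ]
```

Run:
```python
import cv2,bench
print([x for x in dir(bench) if not x.startswith('__')], getattr(bench,'tip_extent',None))
a=cv2.imread("pics/top0.png")[160:310,390:510]
b=cv2.imread("pics/scene0.png")[40:160,240:380]
a=cv2.resize(a,(400,500),interpolation=cv2.INTER_CUBIC)
b=cv2.resize(b,(400,343),interpolation=cv2.INTER_CUBIC);b=cv2.copyMakeBorder(b,0,157,0,0,0)
cv2.imwrite("pics/st.png",cv2.hconcat([a,b]))
a=cv2.imread("pics/top0.png")[90:190,210:310]
cv2.imwrite("pics/tq.png",cv2.resize(a,(500,500),interpolation=cv2.INTER_CUBIC))
```

```text
['MotionError', 'camera', 'get_calibration', 'get_obs', 'hand_in', 'tip_extent'] 0.014
```

View pics/st.png

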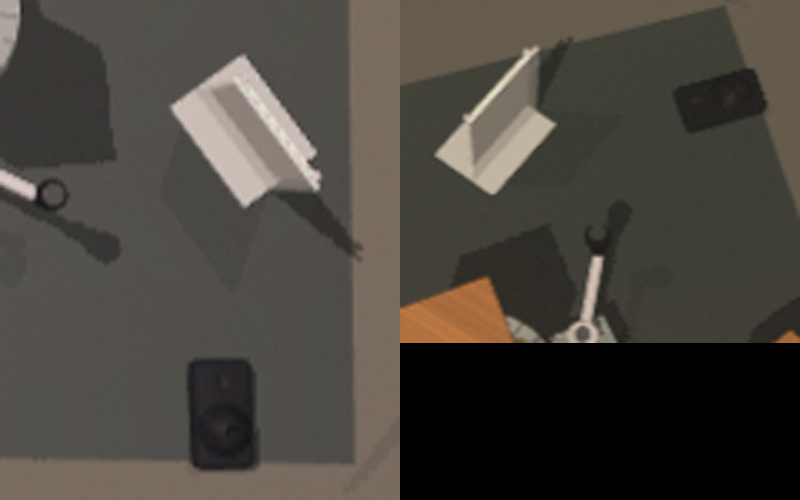

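View pics/tq.png

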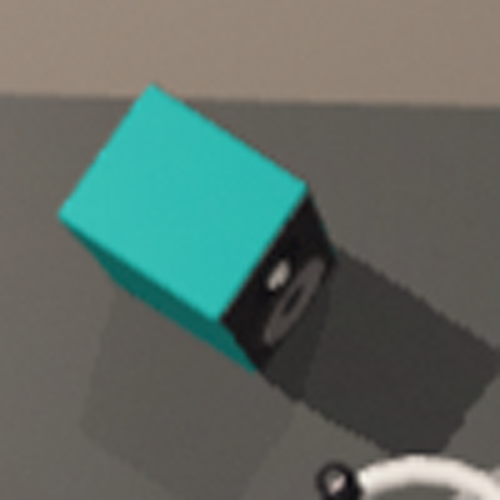

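Run:
```python
from h import *
for n,u,v in (('standL',170,105),('standT',243,55),('standB',245,207)): print(n,rp('top',u/3.333+390,v/3.333+160,0).round(3))
for n,u,v,z in (('standtop',235,78,.15),('standtop2',318,180,.15),('mouseL',190,360,.02),('mouseTop',250,470,.02)): print(n,rp('top',u/3.333+390,v/3.333+160,z).round(3))
for n,u,v,z in (('tq',258,372,0),('tq',335,258,0),('tq top',218,320,.165)): print(n,rp('top',u/5+210,v/5+90,z).round(3))
for u,v,z in ((310,460,.1),(222,492,.1),(345,538,.1),(255,577,.1)):print('small',rp('top',u/3.5+250,v/3.5+120,z).round(3))
L=np.array([[-60,120],[-85,-115],[50,-115]])/1e3
W=np.array([[.574,.0955],[.5889,-.140],[.721,-.115]])
lc,wc=L.mean(0),W.mean(0)
H=(L-lc).T@(W-wc);a=np.arctan2(H[0,1]-H[1,0],H[0,0]+H[1,1]);R=np.array([[np.cos(a),-np.sin(a)],[np.sin(a),np.cos(a)]])
print(np.degrees(a)); print((L-lc)@R.T+wc)
p=((L-lc)@R.T+wc)[1]
for c in (0,.525,1.05):
  t=a-np.pi/2-np.radians(35)-c;print(c,p+.105*np.array([np.cos(t),np.sin(t)]),np.degrees(t))
```

```text
standL [ 0.643 -0.377  0.   ]
standT [ 0.694 -0.449  0.   ]
standB [ 0.545 -0.45   0.   ]
standtop [ 0.648 -0.388  0.15 ]
standtop2 [ 0.561 -0.46   0.15 ]
mouseL [ 0.397 -0.389  0.02 ]
mouseTop [ 0.295 -0.446  0.02 ]
tq [0.718 0.21  0.   ]
tq [0.795 0.162 0.   ]
tq top [0.717 0.21  0.165]
small [ 0.444 -0.04   0.1  ]
small [0.416 0.033 0.1  ]
small [ 0.379 -0.071  0.1  ]
small [0.345 0.004 0.1  ]
9.896858259563505
[[ 0.57312787  0.09629881]
 [ 0.58889055 -0.13950097]
 [ 0.72188158 -0.11629784]]
0 [ 0.54434439 -0.23458325] -115.10314174043648
0.525 [ 0.50268722 -0.19945084] -145.1834259848047
1.05 [ 0.48424909 -0.1481708 ] -175.26371022917291
```

```bash
cat >> h.py <<'E'
from scipy.spatial.transform import Rotation as Ro
def cur():
    o=get_obs();q=o['eef_rot'];return o['eef_pos'],Ro.from_quat([q[1],q[2],q[3],q[0]]),o
def down(yawy): # yaw of tool y, deg
    y=np.radians(yawy);Y=np.array([np.cos(y),np.sin(y),0]);Z=np.array([0,0,-1.]);X=np.cross(Y,Z)
    return Ro.from_matrix(np.stack([X,Y,Z],1))
def row(pos,yaw):
    p,R,_=cur();t=R.inv().apply(np.array(pos)-p)*1e3;r=(R.inv()*down(yaw)).as_rotvec();return t.round(1).tolist(),r.round(3).tolist()
E
python3 - <<'E'
from h import *
print(row((.544,-.235,.2),-25))
E
```

```text
([429.2, -165.9, 15.3], [-0.001, -0.001, -0.782])
```

```bash
R='[[429,-166,15],[0,0,-0.782],1]'; python3 -m jog '[[[429,-166,15],[0,0,-0.782],1],[[429,-166,15],[0,0,-0.782],1],[[429,-166,15],[0,0,-0.782],1],[[429,-166,15],[0,0,-0.782],1],[[429,-166,15],[0,0,-0.782],1],[[429,-166,15],[0,0,-0.782],1],[[429,-166,15],[0,0,-0.782],1],[[429,-166,15],[0,0,-0.782],1],[[429,-166,15],[0,0,-0.782],1],[[429,-166,15],[0,0,-0.782],1],[[429,-166,15],[0,0,-0.782],1],[[429,-166,15],[0,0,-0.782],1],[[429,-166,15],[0,0,-0.782],1],[[429,-166,15],[0,0,-0.782],1],[[429,-166,15],[0,0,-0.782],1]]'
python3 - <<'E'
from h import *
import cv2
p,R,o=cur();print(p,R.as_matrix().round(3),o['time_s'],o['wrist_force'])
c=get_calibration('wrist');im,d=camera('wrist');cv2.imwrite('pics/w1.png',im[:,:,::-1])
print(c)
import pickle;pickle.dump((c,im,d),open('pics/w1.pkl','wb'))
print(proj('wrist',(.544,-.235,.121),c),proj('wrist',(.589,-.14,.08),c))
E
```

```text
time_s: 1.35
eef_pos: [0.5429, -0.2358, 0.2001]
eef_rot: [-0.001, 0.844, 0.537, -0.0]
wrist_force: [0.0, -1.2, -0.3]
opening: 0.999
[ 0.54293299 -0.23583024  0.20006803] [[ 0.423  0.906 -0.001]
 [ 0.906 -0.423  0.002]
 [ 0.001 -0.002 -1.   ]] 1.35 [ 0.01244355 -1.162064   -0.30712789]
{'fx': 281.8705925396061, 'fy': 281.8705925396061, 'cx': 323.42375183554964, 'cy': 197.6042938858881, 'world_from_camera': array([[ 0.90578916, -0.40122272, -0.13625828,  0.57694771],
       [-0.42372595, -0.85882756, -0.28787417, -0.16198247],
       [-0.00152071,  0.31848947, -0.94792518,  0.35750951],
       [ 0.        ,  0.        ,  0.        ,  1.        ]])}
[325.0666464  198.28503306] [325.6605898   73.73592372]
```

View pics/w1.png

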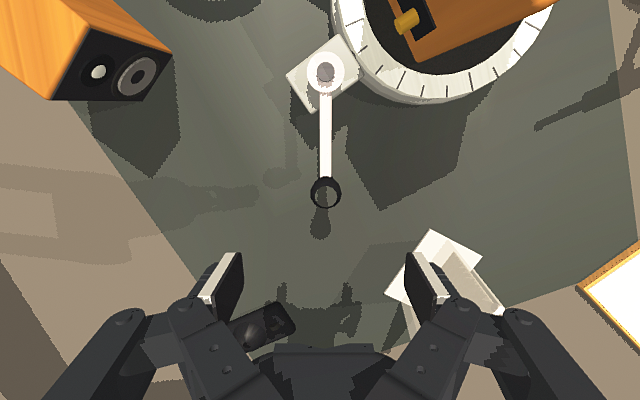

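The wrist view shows the clamp lever cleanly: knob top at (326,194), pivot (325,72), with the jaws square to the lever. The platter ticks are visible at the upper right.

Run:
```python
from h import *
import pickle
c,im,d=pickle.load(open('pics/w1.pkl','rb'))
print(rp('wrist',326,194,.121,c),rp('wrist',325.3,72,.084,c),rp('wrist',325.3,72,.078,c))
print(row((.545,-.232,.098),-25))
```

```text
[ 0.54642816 -0.23173331  0.121     ] [ 0.58913423 -0.13889241  0.084     ] [ 0.58940157 -0.13838588  0.078     ]
([4.6, 0.3, 102.2], [-0.001, -0.001, -0.002])
```

```bash
python3 -m jog '[[[4,0,40],[0,0,0],0.7],[[4,0,75],[0,0,0],0.7],[[4,0,102],[0,0,0],0.7],[[4,0,102],[0,0,0],0.7],[[4,0,102],[0,0,0],0],[[4,0,102],[0,0,0],0],[[4,0,102],[0,0,0],0],[[4,0,102],[0,0,0],0],[[4,0,102],[0,0,0],0],[[4,0,102],[0,0,0],0]]'
python3 - <<'E'
from h import *
import cv2
p,R,o=cur();print(p,o['time_s'],o['wrist_force'],o['opening'],o['torque'])
im,d=camera('wrist');cv2.imwrite('pics/w2.png',im[:,:,::-1])
E
```

```text
time_s: 2.23
eef_pos: [0.5458, -0.2339, 0.101]
eef_rot: [0.001, 0.844, 0.537, 0.001]
wrist_force: [-2.0, -1.5, 7.1]
opening: 0.226
[ 0.54575376 -0.2339324   0.1010471 ] 2.2333 [-2.0000843  -1.46466487  7.07354191] 0.22579287501844095 [-2.51674779e-01  4.77736578e-01 -4.25430843e-04]
```

View pics/w2.png

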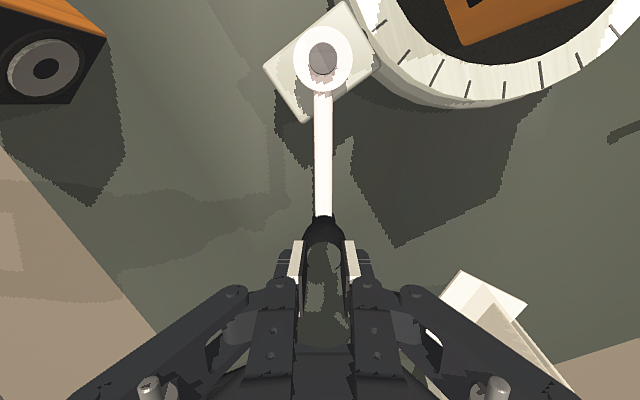

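Run:
```python
from h import *
p,R,o=cur();P=np.array([.5888,-.1392])
for th in np.r_[np.arange(1,13)*.09]:
    v=p[:2]-P;r=Ro.from_euler('z',-th).as_matrix()[:2,:2]@v
    w=np.r_[P+r,p[2]]; t=R.inv().apply(w-p)*1e3; print(round(th,2),t.round(1))
```

```text
0.09 [ 0.3 -9.4 -0. ]
0.18 [  1.5 -18.7  -0.1]
0.27 [  3.5 -27.8  -0.1]
0.36 [  6.2 -36.7  -0.1]
0.45 [  9.8 -45.4  -0.1]
0.54 [ 14.2 -53.7  -0.2]
0.63 [ 19.3 -61.5  -0.2]
0.72 [ 25.  -68.9  -0.2]
0.81 [ 31.4 -75.8  -0.3]
0.9 [ 38.4 -82.   -0.3]
0.99 [ 46.  -87.5  -0.3]
1.08 [ 54.  -92.4  -0.3]
```

```bash
python3 -m jog '[[[0.3,-9.4,0],[0,0,0.09],0],[[1.5,-18.7,0],[0,0,0.18],0],[[3.5,-27.8,0],[0,0,0.27],0],[[6.2,-36.7,0],[0,0,0.36],0],[[9.8,-45.4,0],[0,0,0.45],0],[[14.2,-53.7,0],[0,0,0.54],0],[[19.3,-61.5,0],[0,0,0.63],0],[[25,-68.9,0],[0,0,0.72],0]]'; python3 -m jog '[[[0,0,0],[0,0,0],0]]'
python3 - <<'E'
from h import *
p,R,o=cur();print(p,o['time_s'],o['wrist_force'],o['opening'],o['torque'])
P=np.array([.5888,-.1392]);v=p[:2]-P;print(np.hypot(*v),np.degrees(np.arctan2(v[1],v[0])), R.as_matrix()[:,1])
for th in (.09,.18,.27,.33,.36,.4):
    r=Ro.from_euler('z',-th).as_matrix()[:2,:2]@v
    w=np.r_[P+r,p[2]]; t=R.inv().apply(w-p)*1e3; print(round(th,2),t.round(1))
E
```

```text
time_s: 2.95
eef_pos: [0.4948, -0.1836, 0.1031]
eef_rot: [0.003, 0.979, 0.203, 0.002]
wrist_force: [-1.7, -3.1, 4.5]
opening: 0.199
time_s: 3.03
eef_pos: [0.4943, -0.1826, 0.1038]
eef_rot: [0.003, 0.979, 0.202, 0.002]
wrist_force: [-0.7, 2.5, -5.8]
opening: 0.189
[ 0.49429149 -0.18258712  0.10379378] 3.0333 [-0.70760558  2.52200466 -5.76698474] 0.18871930952061247 [ 0.37897511  0.23454161 -0.01633711]
0.10399182933651431 -155.34101248537397 [ 0.39504266 -0.91863288  0.00741118]
0.09 [ 0.2 -9.4 -0.1]
0.18 [  1.2 -18.7  -0.1]
0.27 [  3.1 -27.8  -0.2]
0.33 [  4.8 -33.8  -0.2]
0.36 [  5.8 -36.8  -0.3]
0.4 [  7.2 -40.7  -0.3]
```

```bash
python3 -m jog '[[[0.2,-9.4,-1],[0,0,0.09],0],[[1.2,-18.7,-1],[0,0,0.18],0],[[3.1,-27.8,-1],[0,0,0.27],0],[[4.8,-33.8,-1],[0,0,0.33],0],[[5.8,-36.8,-1],[0,0,0.36],0],[[7,-40,-1],[0,0,0.39],0],[[7,-40,-1],[0,0,0.39],0]]'
python3 - <<'E'
from h import *
import cv2
p,R,o=cur();print(p,o['time_s'],o['wrist_force'],o['opening'],o['torque'])
P=np.array([.5888,-.1392]);v=p[:2]-P;print(np.hypot(*v),np.degrees(np.arctan2(v[1],v[0])), R.as_matrix()[:,1])
im,d=camera('wrist');cv2.imwrite('pics/w3.png',im[:,:,::-1])
E
```

```text
time_s: 3.62
eef_pos: [0.4856, -0.1428, 0.1052]
eef_rot: [0.003, 1.0, 0.009, 0.003]
wrist_force: [-0.3, -0.2, 0.2]
opening: -0.005
[ 0.48559297 -0.14284101  0.10518787] 3.6167 [-0.25665573 -0.17895229  0.18815259] -0.004856946921884099 [ 0.03709964 -0.00615814 -0.02300842]
0.10327123375557833 -177.97951480860712 [ 0.01819844 -0.99981566  0.00612112]
```

View pics/w3.png

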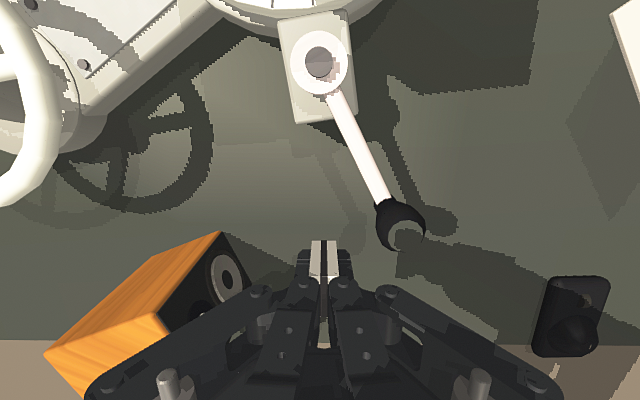

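The grip slipped off the knob. The lever is about halfway, with its knob top near (405,232), and the shut fingers are now beyond it. I'll measure where the knob really was.

Run:
```python
from h import *
c=get_calibration('wrist')
p,R,o=cur()
for x in (-20,-10,0,10,20):
  for z in (.121,.110,.095): 
    w=p+R.apply([x/1e3,0,0]);w[2]=z;print(x,z,proj('wrist',w,c).round(0))
k=rp('wrist',408,235,.121,c);q=rp('wrist',318,62,.084,c)
print(k,q,np.hypot(*(k-q)[:2]),np.degrees(np.arctan2(*(k-q)[1::-1])))
```

```text
-20 0.121 [323. 284.]
-20 0.11 [323. 273.]
-20 0.095 [323. 260.]
-10 0.121 [323. 269.]
-10 0.11 [323. 259.]
-10 0.095 [323. 247.]
0 0.121 [323. 253.]
0 0.11 [323. 244.]
0 0.095 [323. 234.]
10 0.121 [323. 238.]
10 0.11 [323. 229.]
10 0.095 [323. 219.]
20 0.121 [323. 221.]
20 0.11 [323. 214.]
20 0.095 [323. 205.]
[ 0.49784885 -0.19018618  0.121     ] [ 0.58912552 -0.13853534  0.084     ] 0.1048772552013247 -150.4957307285424
```

Run:
```python
from h import *
p,R,o=cur();c=get_calibration('wrist');im,d=camera('wrist');T=c['world_from_camera']
print(p,o['opening'])
for u in (316,330):
  for v in range(234,320,6):
    z=d[v,u];w=T[:3,:3]@np.array([(u-c['cx'])/c['fx']*z,(v-c['cy'])/c['fy']*z,z])+T[:3,3]
    print(u,v,im[v,u],(R.inv().apply(w-p)*1e3).round(1),w.round(3))
```

```text
[ 0.48557249 -0.14313674  0.105138  ] 0.0025215089939649824
316 234 [97 98 86] [-46.3  -7.3 104.4] [ 0.44  -0.137  0.   ]
316 240 [122 117 109] [  9.5  -3.7 -17.6] [ 0.495 -0.139  0.123]
316 246 [180 173 157] [ 10.3  -3.5 -25.9] [ 0.496 -0.139  0.131]
316 252 [179 171 155] [ 10.3  -3.4 -32.2] [ 0.496 -0.139  0.137]
316 258 [179 171 155] [ 10.1  -3.2 -37.7] [ 0.495 -0.139  0.143]
316 264 [179 171 156] [ 10.4  -3.1 -43.4] [ 0.496 -0.14   0.149]
316 270 [180 172 156] [ 10.1  -3.  -47.9] [ 0.495 -0.14   0.153]
316 276 [202 192 176] [  9.9  -2.9 -52.2] [ 0.495 -0.14   0.157]
316 282 [44 45 45] [ 10.8  -2.7 -57.8] [ 0.496 -0.14   0.163]
316 288 [48 49 50] [ 11.8  -2.6 -63.2] [ 0.497 -0.14   0.168]
316 294 [48 49 50] [ 11.3  -2.5 -66.3] [ 0.496 -0.14   0.171]
316 300 [37 38 40] [ 11.1  -2.4 -69.4] [ 0.496 -0.14   0.175]
316 306 [36 36 37] [  8.   -2.5 -69.1] [ 0.493 -0.14   0.174]
316 312 [44 45 44] [ -0.4  -2.7 -62.5] [ 0.485 -0.14   0.168]
316 318 [47 46 48] [ -2.5  -2.7 -63.5] [ 0.483 -0.14   0.169]
330 234 [98 98 86] [-46.4   7.1 104.6] [ 0.44  -0.152  0.   ]
330 240 [120 116 108] [  9.
[... 161 characters left out ...]
0.137]
330 258 [180 171 156] [ 10.6   3.5 -38.5] [ 0.496 -0.146  0.144]
330 264 [180 172 156] [  9.9   3.4 -42.7] [ 0.495 -0.146  0.148]
330 270 [180 171 156] [ 10.5   3.3 -48.5] [ 0.496 -0.146  0.154]
330 276 [255 255 246] [  9.8   3.2 -52.1] [ 0.495 -0.146  0.157]
330 282 [29 31 33] [ 10.7   3.1 -57.6] [ 0.496 -0.146  0.163]
330 288 [47 48 49] [ 11.    3.  -62.1] [ 0.496 -0.146  0.167]
330 294 [52 53 54] [ 11.    2.9 -65.8] [ 0.496 -0.145  0.171]
330 300 [32 31 33] [  8.1   2.9 -65.7] [ 0.493 -0.145  0.171]
330 306 [39 39 41] [  2.8   3.  -62.7] [ 0.488 -0.146  0.168]
330 312 [38 38 40] [ -0.    3.  -62.9] [ 0.485 -0.146  0.168]
330 318 [39 38 40] [ -3.6   3.1 -62.3] [ 0.482 -0.146  0.167]
```

The depth image shows the shut fingertips at z≈0.123 while the TCP reads 0.105. The real tips are therefore about 18 mm behind the reported TCP, not 14 mm ahead, so I only had the dome of the knob. I'll regrasp about 32 mm lower and check with the camera.

Run:
```python
from h import *
print(row((.4978,-.190,.15),-60.5),row((.4978,-.190,.068),-60.5))
```

```text
([11.7, 47.2, -44.5], [0.008, -0.005, -0.496]) ([11.1, 46.6, 37.5], [0.008, -0.005, -0.496])
```

```bash
python3 -m jog '[[[0,0,-40],[0,0,0],0.3],[[11.5,47,-44],[0,0,-0.12],0.7],[[11.5,47,-44],[0.004,-0.002,-0.25],0.7],[[11.5,47,-44],[0.008,-0.005,-0.37],0.7],[[11.5,47,-44],[0.008,-0.005,-0.496],0.7],[[11.5,47,-44],[0.008,-0.005,-0.496],0.7],[[11.5,47,-44],[0.008,-0.005,-0.496],0.7]]'
python3 - <<'E'
from h import *
import cv2
p,R,o=cur();c=get_calibration('wrist');im,d=camera('wrist');cv2.imwrite('pics/w4.png',im[:,:,::-1]);T=c['world_from_camera']
print(p,o['opening'],o['wrist_force'],row((.4978,-.190,.068),-60.5))
E
```

```text
time_s: 4.3
eef_pos: [0.4977, -0.1902, 0.1495]
eef_rot: [-0.0, 0.967, 0.253, 0.0]
wrist_force: [-0.8, 1.0, -0.0]
opening: 0.702
[ 0.49767932 -0.19018736  0.14949351] 0.7023713630178684 [-0.81373356  0.98878715 -0.02909886] ([0.1, 0.1, 81.5], [-0.0, 0.0, -0.003])
```

View pics/w4.png

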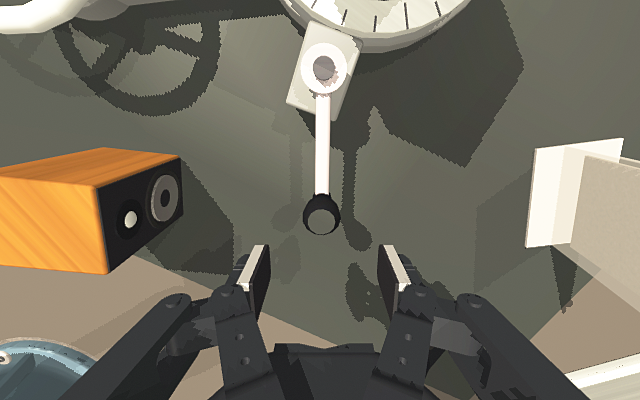

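The jaws are square to the lever and straddle the knob, whose top is at (321,218). Descending.

```bash
python3 -m jog '[[[0,0,30],[0,0,0],0.7],[[0,0,55],[0,0,0],0.7],[[0,0,70],[0,0,0],0.7],[[0,0,80],[0,0,0],0.7],[[0,0,80],[0,0,0],0.7]]'
python3 -m jog '[[[0,0,0],[0,0,0],0],[[0,0,0],[0,0,0],0],[[0,0,0],[0,0,0],0],[[0,0,0],[0,0,0],0],[[0,0,0],[0,0,0],0]]'
python3 - <<'E'
from h import *
import cv2
p,R,o=cur();c=get_calibration('wrist');im,d=camera('wrist');cv2.imwrite('pics/w5.png',im[:,:,::-1])
print(p,o['opening'],o['wrist_force'],o['torque'])
E
```

```text
time_s: 4.77
eef_pos: [0.4962, -0.189, 0.0672]
eef_rot: [-0.002, 0.968, 0.252, -0.001]
wrist_force: [0.1, 0.2, 0.7]
opening: 0.699
time_s: 5.18
eef_pos: [0.4969, -0.1894, 0.0686]
eef_rot: [-0.001, 0.968, 0.253, -0.001]
wrist_force: [-1.1, 0.3, 5.4]
opening: 0.309
[ 0.49691593 -0.18939922  0.06856379] 0.30862191740564454 [-1.09987497  0.32009869  5.43364449] [0.20070173 0.3661329  0.10500197]
```

View pics/w5.png

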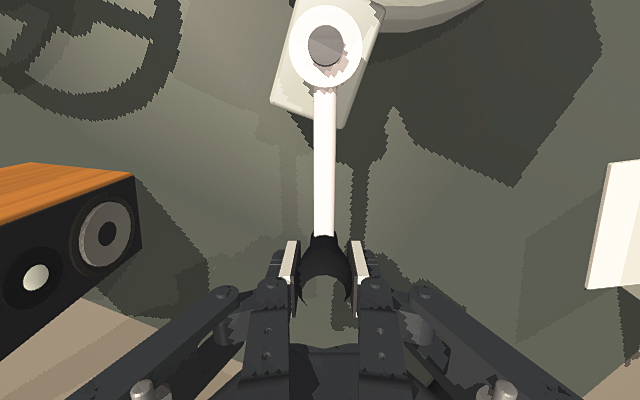

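The grip is now properly on the knob: opening 26 mm matches its 27 mm thickness. I'll work out the remaining arc.

```bash
cat >> h.py <<'E'
P0=np.array([.589,-.139])
def arc(ths,P=P0):
    p,R,o=cur();v=p[:2]-P;print('r',np.hypot(*v),'ang',np.degrees(np.arctan2(v[1],v[0])))
    for th in ths:
        r=Ro.from_euler('z',-th).as_matrix()[:2,:2]@v
        print(round(th,2),(R.inv().apply(np.r_[P+r,p[2]]-p)*1e3).round(1))
E
python3 - <<'E'
from h import *
arc([.09,.18,.27,.36,.42,.45,.47])
E
```

```text
r 0.10497908234553478 ang -151.2886943867004
0.09 [ 0.5 -9.4  0. ]
0.18 [  1.9 -18.8   0. ]
0.27 [  4.1 -28.    0.1]
0.36 [  7.1 -36.9   0.1]
0.42 [  9.5 -42.7   0.1]
0.45 [ 10.9 -45.6   0.1]
0.47 [ 11.8 -47.4   0.1]
```

```bash
python3 -m jog '[[[0.5,-9.4,1],[0,0,0.09],0],[[1.9,-18.8,1],[0,0,0.18],0],[[4.1,-28,1],[0,0,0.27],0],[[7.1,-36.9,1],[0,0,0.36],0],[[9.5,-42.7,1],[0,0,0.42],0],[[10.9,-45.6,1],[0,0,0.45],0],[[10.9,-45.6,1],[0,0,0.45],0],[[10.9,-45.6,1],[0,0,0.45],0]]'
python3 - <<'E'
from h import *
p,R,o=cur();print(o['wrist_force'],o['torque'],o['opening']);arc([.03])
E
```

```text
time_s: 5.9
eef_pos: [0.4845, -0.1472, 0.0686]
eef_rot: [0.002, 1.0, 0.031, -0.0]
wrist_force: [-3.2, -10.8, 0.2]
opening: 0.31
[ -3.18944687 -10.82577023   0.22830527] [-1.44910149  0.50932949  0.41448422] 0.3104996183532609
r 0.10481894621180662 ang -175.49170406083263
0.03 [-0.  -3.1 -0. ]
```

The lever sits at −175.5°, against −175.2° expected for fully off, with stop force building up. Releasing and moving above the handle.

```bash
python3 -m jog '[[[0,3,0],[0,0,0],0.7],[[0,3,0],[0,0,0],0.7],[[0,3,0],[0,0,0],0.7],[[0,3,-40],[0,0,0],0.7],[[0,3,-80],[0,0,0],0.7],[[0,3,-120],[0,0,0],0.7],[[0,3,-120],[0,0,0],0.7]]'
python3 - <<'E'
from h import *
import cv2
p,R,o=cur();c=get_calibration('wrist');im,d=camera('wrist');cv2.imwrite('pics/w6.png',im[:,:,::-1])
print(p,o['opening'],o['wrist_force'],row((.627,.141,.195),-86.5))
k=proj('wrist',(.4845,-.147,.121),c);print(k)
E
```

```text
time_s: 6.48
eef_pos: [0.4893, -0.1517, 0.1972]
eef_rot: [0.006, 0.999, 0.031, 0.006]
wrist_force: [1.9, -0.7, 1.0]
opening: 0.7
[ 0.48930516 -0.1516967   0.19721981] 0.7004614839291972 [ 1.91916412 -0.68473126  1.04450301] ([156.9, -282.8, -2.8], [0.01, -0.008, 0.001])
[316.45104688 206.07512299]
```

View pics/w6.png

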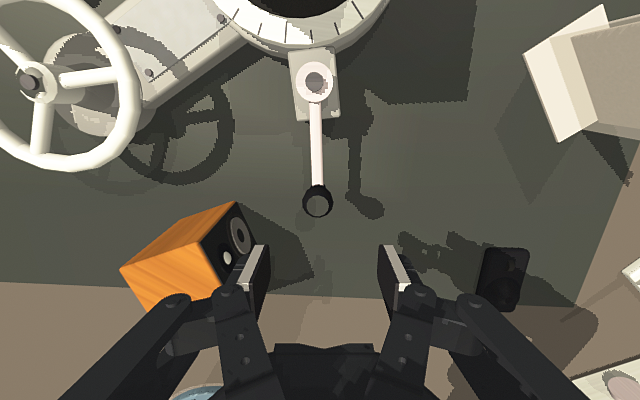

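The lever is fully off, pointing straight down the image (pivot (315,83), knob (317,203)). Now to above the handle.

```bash
python3 -m jog '[[[157,-283,-3],[0.01,-0.008,0],0.7],[[157,-283,-3],[0.01,-0.008,0],0.7],[[157,-283,-3],[0.01,-0.008,0],0.7],[[157,-283,-3],[0.01,-0.008,0],0.7],[[157,-283,-3],[0.01,-0.008,0],0.7],[[157,-283,-3],[0.01,-0.008,0],0.7],[[157,-283,-3],[0.01,-0.008,0],0.7],[[157,-283,-3],[0.01,-0.008,0],0.7],[[157,-283,-3],[0.01,-0.008,0],0.7],[[157,-283,-3],[0.01,-0.008,0],0.7]]'
python3 - <<'E'
from h import *
import cv2,pickle
p,R,o=cur();c=get_calibration('wrist');im,d=camera('wrist');cv2.imwrite('pics/w7.png',im[:,:,::-1]);pickle.dump((c,im,d),open('pics/w7.pkl','wb'))
print(p,o['opening'],o['wrist_force'])
print(proj('wrist',(.627,.141,.158),c),proj('wrist',(.5735,.0963,.099),c))
im,d=camera('top');cv2.imwrite('pics/top1.png',im[:,:,::-1])
E
```

```text
time_s: 7.37
eef_pos: [0.6264, 0.1434, 0.1932]
eef_rot: [-0.0, 0.999, 0.033, -0.002]
wrist_force: [-0.5, -0.2, 0.1]
opening: 0.701
[0.62639524 0.14339284 0.19323771] 0.7008243022685874 [-0.50108902 -0.18683024  0.08694539]
[326.36619655 217.8430739 ] [366.7167697  246.77459034]
```

View pics/w7.png

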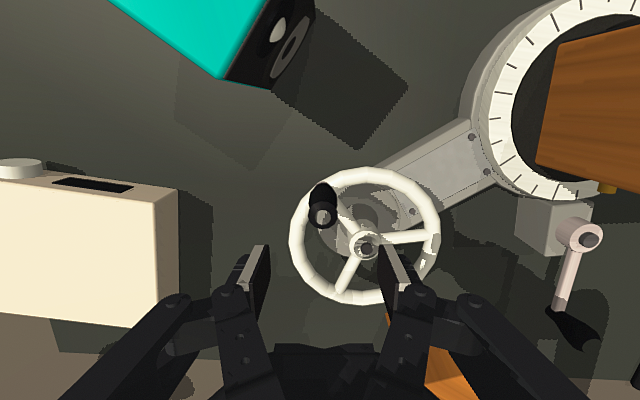

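The handle top is at (322,215) and the hub at (366,246). The turquoise speaker (upper left) and the amplifier (left) are clear.

Run:
```python
from h import *
import pickle
c,im,d=pickle.load(open('pics/w7.pkl','rb'))
h=rp('wrist',322,215,.158,c);hb=rp('wrist',366,246,.099,c);v=h-hb;print(h,hb,np.hypot(*v[:2]),np.degrees(np.arctan2(v[1],v[0])))
u=v[:2]/np.hypot(*v[:2]);t=np.r_[np.array([.5735,.0963])+.072*u,.098];print(t,row(t,-86.5))
```

```text
[0.62905221 0.14436264 0.158     ] [0.5743188  0.09711477 0.099     ] 0.07230564937454284 40.801947081168784
[0.62800205 0.14334814 0.098     ] ([2.3, -2.1, 95.8], [-0.0, 0.003, 0.001])
```

```bash
python3 -m jog '[[[3,-2.5,30],[0,0,0],0.7],[[3,-2.5,60],[0,0,0],0.7],[[3,-2.5,85],[0,0,0],0.7],[[3,-2.5,95],[0,0,0],0.7],[[3,-2.5,95],[0,0,0],0.7]]'
python3 -m jog '[[[0,0,0],[0,0,0],0],[[0,0,0],[0,0,0],0],[[0,0,0],[0,0,0],0],[[0,0,0],[0,0,0],0],[[0,0,0],[0,0,0],0],[[0,0,0],[0,0,0],0]]'
python3 - <<'E'
from h import *
import cv2,pickle
p,R,o=cur();c=get_calibration('wrist');im,d=camera('wrist');cv2.imwrite('pics/w8.png',im[:,:,::-1])
print(p,o['opening'],o['wrist_force'],o['torque'])
E
```

```text
time_s: 7.88
eef_pos: [0.6259, 0.1423, 0.0953]
eef_rot: [-0.0, 1.0, 0.03, -0.005]
wrist_force: [-0.2, 0.7, -0.6]
opening: 0.7
time_s: 8.38
eef_pos: [0.6274, 0.1424, 0.0976]
eef_rot: [0.0, 1.0, 0.03, -0.003]
wrist_force: [-1.6, -0.6, 6.0]
opening: 0.257
[0.62737043 0.14239146 0.09762914] 0.2571055627205068 [-1.62776712 -0.59250419  5.98812466] [ 0.00057675  0.21350237 -0.00903253]
```

View pics/w8.png

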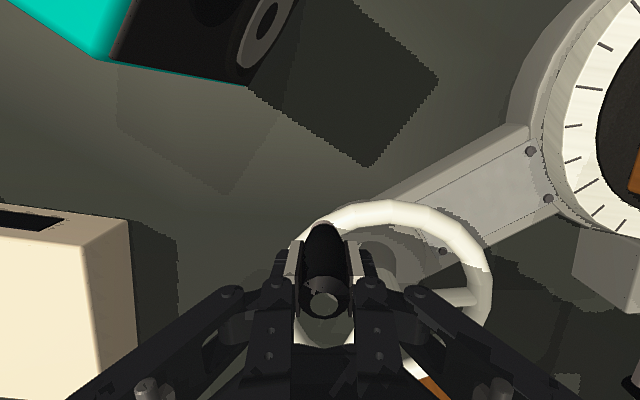

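```bash
cat >> h.py <<'E'
def circ(phi,steps,r=72.,off=(0,0)):
    p,R,o=cur();ph=np.radians(phi)
    for s in steps:
        a=ph-np.radians(s);w=np.array([r*(np.cos(a)-np.cos(ph))+off[0],r*(np.sin(a)-np.sin(ph))+off[1],0])
        print(s,R.inv().apply(w).round(1))
E
python3 - <<'E'
from h import *
circ(40.7,range(10,91,10))
E
```

```text
10 [ 6.7 10.6 -0. ]
20 [11.4 22.2 -0.1]
30 [14.1 34.5 -0.1]
40 [14.6 47.  -0.1]
50 [12.9 59.5 -0.1]
60 [ 9.1 71.4 -0.1]
70 [ 3.2 82.5 -0. ]
80 [-4.5 92.5  0. ]
90 [-1.380e+01  1.009e+02  1.000e-01]
```

```bash
python3 -m jog '[[[6.7,10.6,0],[0,0,0],0],[[11.4,22.2,0],[0,0,0],0],[[14.1,34.5,0],[0,0,0],0],[[14.6,47,0],[0,0,0],0],[[12.9,59.5,0],[0,0,0],0],[[9.1,71.4,0],[0,0,0],0],[[3.2,82.5,0],[0,0,0],0],[[-4.5,92.5,0],[0,0,0],0],[[-13.8,100.9,0],[0,0,0],0]]'
python3 -m jog '[[[0,0,0],[0,0,0],0]]'
python3 - <<'E'
from h import *
import cv2,pickle
p,R,o=cur();c=get_calibration('wrist');im,d=camera('wrist');cv2.imwrite('pics/w9.png',im[:,:,::-1])
print(p,o['opening'],o['wrist_force'],o['torque'])
E
```

```text
time_s: 9.18
eef_pos: [0.6179, 0.0425, 0.0977]
eef_rot: [-0.002, 1.0, 0.03, -0.005]
wrist_force: [-7.9, 13.5, 5.2]
opening: 0.264
time_s: 9.27
eef_pos: [0.6163, 0.0417, 0.0978]
eef_rot: [-0.002, 1.0, 0.03, -0.006]
wrist_force: [0.3, -2.7, -3.3]
opening: 0.265
[0.61626253 0.04167483 0.09779166] 0.26453920342424475 [ 0.29875847 -2.74789711 -3.2793996 ] [-0.58892666  0.0082671   0.00814684]
```

View pics/w9.png

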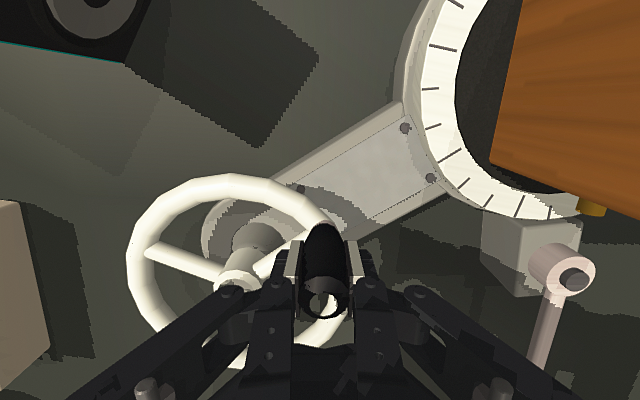

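The handle is still firmly held and the wheel has turned a quarter. Continuing on an absolute circle.

```bash
cat >> h.py <<'E'
def ab(cums,phi=40.7,C=(.5728,.0954),r=.072,z=.0976,yaw=-86.5):
    p,R,o=cur();v=p[:2]-C;print('r',np.hypot(*v),'ang cw',(phi-np.degrees(np.arctan2(v[1],v[0])))%360,o['time_s'])
    out=[]
    for s in cums:
        a=np.radians(phi-s);w=np.array([C[0]+r*np.cos(a),C[1]+r*np.sin(a),z]);t=R.inv().apply(w-p)*1e3
        out.append([[round(x,1) for x in t.tolist()],[0,0,0],0])
    print(str(out).replace(' ',''))
    print((R.inv()*down(yaw)).as_rotvec())
E
python3 - <<'E'
from h import *
ab(range(102,331,12))
E
```

```text
r 0.06924933182046275 ang cw 91.37491885294543 9.3167
[[[-9.9,9.0,0.2],[0,0,0],0],[[-24.1,14.0,0.3],[0,0,0],0],[[-39.0,15.9,0.5],[0,0,0],0],[[-54.0,14.6,0.6],[0,0,0],0],[[-68.4,10.3,0.8],[0,0,0],0],[[-81.6,3.1,1.0],[0,0,0],0],[[-93.0,-6.8,1.2],[0,0,0],0],[[-102.1,-18.7,1.3],[0,0,0],0],[[-108.6,-32.3,1.5],[0,0,0],0],[[-112.0,-47.0,1.6],[0,0,0],0],[[-112.3,-62.0,1.7],[0,0,0],0],[[-109.5,-76.8,1.7],[0,0,0],0],[[-103.7,-90.7,1.7],[0,0,0],0],[[-95.1,-103.1,1.7],[0,0,0],0],[[-84.2,-113.4,1.6],[0,0,0],0],[[-71.3,-121.2,1.5],[0,0,0],0],[[-57.1,-126.2,1.4],[0,0,0],0],[[-42.2,-128.1,1.2],[0,0,0],0],[[-27.2,-126.8,1.0],[0,0,0],0],[[-12.8,-122.5,0.9],[0,0,0],0]]
[-0.004969    0.01109117 -0.00109479]
```

```bash
python3 -m jog '[[[-10,9,0],[0,0,0],0],[[-24,14,0],[0,0,0],0],[[-39,16,0.5],[0,0,0],0],[[-54,14.5,0.5],[0,0,0],0],[[-68.5,10.5,1],[0,0,0],0],[[-81.5,3,1],[0,0,0],0],[[-93,-7,1],[0,0,0],0],[[-102,-18.5,1.5],[0,0,0],0],[[-108.5,-32.5,1.5],[0,0,0],0],[[-112,-47,1.5],[0,0,0],0]]'
python3 -m jog '[[[0,0,0],[0,0,0],0]]'
python3 - <<'E'
from h import *
p,R,o=cur();print(p,o['opening'],o['wrist_force'],o['torque'])
ab(range(222,442,12))
E
```

```text
time_s: 10.15
eef_pos: [0.5008, 0.0813, 0.0977]
eef_rot: [-0.001, 1.0, 0.03, -0.007]
wrist_force: [-1.7, -3.9, -1.6]
opening: 0.261
time_s: 10.23
eef_pos: [0.5003, 0.0831, 0.0978]
eef_rot: [-0.002, 1.0, 0.03, -0.006]
wrist_force: [2.9, 3.0, -5.2]
opening: 0.26
[0.5002812  0.08306975 0.09777504] 0.2599099306043528 [ 2.90756038  2.96510777 -5.23026778] [ 0.45640277 -0.4820147   0.09622691]
r 0.07355957508503705 ang cw 211.05037797564358 10.2333
[[[1.4,-13.9,0.2],[0,0,0],0],[[4.2,-28.7,0.2],[0,0,0],0],[[10.0,-42.6,0.2],[0,0,0],0],[[18.6,-54.9,0.1],[0,0,0],0],[[29.6,-65.2,0.0],[0,0,0],0],[[42.5,-73.0,-0.1],[0,0,0],0],[[56.7,-78.0,-0.3],[0,0,0],0],[[71.6,-79.9,-0.5],[0,0,0],0],[[86.6,-78.6,-0.7],[0,0,0],0],[[101.0,-74.3,-0.9],[0,0,0],0],[[114.2,-67.0,-1.1],[0,0,0],0],[[125.6,-57.2,-1.2],[0,0,0],0],[[134.7,-45.2,-1.4],[0,0,0],0],[[141.1,-31.6,-1.5],[0,0,0],0],[[144.6,-17.0,-1.6],[0,0,0],0],[[144.9,-1.9,-1.7],[0,0,0],0],[[142.1,12.9,-1.7],[0,0,0],0],[[136.2,26.8,-1.7],[0,0,0],0],[[127.6,39.1,-1.6],[0,0,0],0]]
[-0.00355887  0.01289381 -0.00034549]
```

```bash
python3 -m jog '[[[1,-14,0],[0,0,0],0],[[4,-28.5,0],[0,0,0],0],[[9.5,-42.5,0],[0,0,0],0],[[18,-55,0],[0,0,0],0],[[29,-65.5,0],[0,0,0],0],[[41.5,-73.5,0],[0,0,0],0],[[56,-78.5,0],[0,0,0],0],[[71,-80.5,-0.5],[0,0,0],0],[[86,-79,-0.5],[0,0,0],0],[[100,-75,-1],[0,0,0],0],[[113,-67.5,-1],[0,0,0],0],[[124.5,-58,-1],[0,0,0],0],[[134,-46,-1.5],[0,0,0],0],[[140.5,-32.5,-1.5],[0,0,0],0],[[144,-17.5,-1.5],[0,0,0],0],[[144,-2.5,-1.5],[0,0,0],0],[[141,12,-1.5],[0,0,0],0],[[135.5,26,-1.5],[0,0,0],0],[[127,38,-1.5],[0,0,0],0]]'
python3 -m jog '[[[0,0,0],[0,0,0],0]]'
python3 - <<'E'
from h import *
p,R,o=cur();print(p,o['opening'],o['wrist_force'],o['torque'])
ab(range(450,673,12),C=(.571,.0967),phi=39)
E
```

```text
time_s: 11.82
eef_pos: [0.6282, 0.0536, 0.0977]
eef_rot: [-0.003, 1.0, 0.03, -0.008]
wrist_force: [-8.8, 11.1, 7.2]
opening: 0.262
time_s: 11.9
eef_pos: [0.6266, 0.0521, 0.0978]
eef_rot: [-0.004, 1.0, 0.03, -0.01]
wrist_force: [-2.4, -0.9, -0.9]
opening: 0.263
[0.62663226 0.05213024 0.09778452] 0.26320716325312893 [-2.42060192 -0.91726184 -0.94111794] [-0.2482573   0.3429045   0.00432157]
r 0.07128402515873349 ang cw 77.69994904768714 11.9
[[[-11.0,10.8,0.3],[0,0,0],0],[[-24.1,18.2,0.5],[0,0,0],0],[[-38.4,22.7,0.7],[0,0,0],0],[[-53.4,24.2,1.0],[0,0,0],0],[[-68.3,22.5,1.3],[0,0,0],0],[[-82.6,17.8,1.6],[0,0,0],0],[[-95.6,10.1,1.9],[0,0,0],0],[[-106.7,-0.0,2.2],[0,0,0],0],[[-115.5,-12.3,2.5],[0,0,0],0],[[-121.5,-26.1,2.7],[0,0,0],0],[[-124.5,-40.8,2.8],[0,0,0],0],[[-124.4,-55.9,3.0],[0,0,0],0],[[-121.2,-70.6,3.0],[0,0,0],0],[[-114.9,-84.3,3.0],[0,0,0],0],[[-106.0,-96.4,2.9],[0,0,0],0],[[-94.7,-106.4,2.8],[0,0,0],0],[[-81.6,-113.8,2.6],[0,0,0],0],[[-67.3,-118.3,2.4],[0,0,0],0],[[-52.3,-119.8,2.1],[0,0,0],0]]
[-0.00785623  0.01882176 -0.00136092]
```

```bash
python3 -m jog '[[[-11,11,0],[-0.004,0.01,0],0],[[-24,18,0.5],[-0.008,0.018,0],0],[[-38.5,22.5,0.5],[-0.008,0.018,0],0],[[-53.5,24,1],[-0.008,0.018,0],0],[[-68.5,22.5,1.5],[-0.008,0.018,0],0],[[-82.5,18,1.5],[-0.008,0.018,0],0],[[-95.5,10,2],[-0.008,0.018,0],0],[[-106.5,0,2],[-0.008,0.018,0],0],[[-115.5,-12.5,2.5],[-0.008,0.018,0],0],[[-121.5,-26,2.5],[-0.008,0.018,0],0],[[-124.5,-41,3],[-0.008,0.018,0],0],[[-124.5,-56,3],[-0.008,0.018,0],0],[[-121,-70.5,3],[-0.008,0.018,0],0],[[-115,-84.5,3],[-0.008,0.018,0],0],[[-106,-96.5,3],[-0.008,0.018,0],0],[[-94.5,-106.5,3],[-0.008,0.018,0],0],[[-81.5,-114,2.5],[-0.008,0.018,0],0],[[-67.5,-118.5,2.5],[-0.008,0.018,0],0],[[-52.5,-120,2],[-0.008,0.018,0],0]]'
python3 - <<'E'
from h import *
p,R,o=cur();print(p,o['opening'],o['wrist_force'],o['torque'])
ab(range(678,907,12),C=(.571,.0967),phi=39)
E
```

```text
time_s: 13.48
eef_pos: [0.5667, 0.1695, 0.0977]
eef_rot: [0.001, 1.0, 0.03, -0.001]
wrist_force: [-2.1, -5.0, 0.4]
opening: 0.261
[0.56670592 0.1694667  0.09770496] 0.26113304667456355 [-2.08064218 -4.96466873  0.37927095] [-0.93607065  0.50005877 -0.00475279]
r 0.07289329355090114 ang cw 305.62279706253815 13.4833
[[[15.4,2.6,0.1],[0,0,0],0],[[29.7,7.4,0.0],[0,0,0],0],[[42.7,15.0,-0.0],[0,0,0],0],[[53.8,25.2,-0.0],[0,0,0],0],[[62.5,37.4,-0.0],[0,0,0],0],[[68.5,51.2,-0.1],[0,0,0],0],[[71.5,66.0,-0.0],[0,0,0],0],[[71.4,81.0,-0.0],[0,0,0],0],[[68.1,95.7,-0.0],[0,0,0],0],[[61.9,109.4,0.0],[0,0,0],0],[[53.0,121.5,0.1],[0,0,0],0],[[41.7,131.5,0.1],[0,0,0],0],[[28.6,138.9,0.2],[0,0,0],0],[[14.2,143.4,0.2],[0,0,0],0],[[-0.8,144.9,0.2],[0,0,0],0],[[-15.7,143.2,0.3],[0,0,0],0],[[-30.0,138.4,0.3],[0,0,0],0],[[-43.0,130.8,0.4],[0,0,0],0],[[-54.1,120.6,0.4],[0,0,0],0],[[-62.8,108.4,0.4],[0,0,0],0]]
[ 0.00095428  0.00301775 -0.00019003]
```

```bash
python3 -m jog '[[[15.5,2.5,0],[0,0,0],0],[[29.5,7.5,0],[0,0,0],0],[[42.5,15,0],[0,0,0],0],[[54,25,0],[0,0,0],0],[[62.5,37.5,0],[0,0,0],0],[[68.5,51,0],[0,0,0],0],[[71.5,66,0],[0,0,0],0],[[71.5,81,0],[0,0,0],0],[[68,95.5,0],[0,0,0],0],[[62,109.5,0],[0,0,0],0],[[53,121.5,0],[0,0,0],0],[[41.5,131.5,0],[0,0,0],0],[[28.5,139,0],[0,0,0],0],[[14,143.5,0],[0,0,0],0],[[-1,145,0],[0,0,0],0],[[-15.5,143,0.5],[0,0,0],0],[[-30,138.5,0.5],[0,0,0],0],[[-43,131,0.5],[0,0,0],0],[[-54,120.5,0.5],[0,0,0],0],[[-63,108.5,0.5],[0,0,0],0]]'
python3 - <<'E'
from h import *
p,R,o=cur();print(p,o['opening'],o['wrist_force'],o['torque'])
ab(list(range(918,1067,12))+[1074,1080],C=(.571,.0967),phi=39)
E
```

```text
time_s: 15.15
eef_pos: [0.5116, 0.0566, 0.0978]
eef_rot: [0.001, 1.0, 0.03, 0.001]
wrist_force: [11.8, 4.4, -8.9]
opening: 0.257
[0.51162423 0.0566386  0.09780226] 0.25700125208141056 [11.79734477  4.43640887 -8.91238933] [ 0.90342677 -1.97666597  0.05903747]
r 0.07162679573126081 ang cw 184.99208146548006 15.15
[[[-7.0,-14.7,0.2],[0,0,0],0],[[-10.0,-29.4,0.1],[0,0,0],0],[[-9.9,-44.5,0.1],[0,0,0],0],[[-6.7,-59.2,0.1],[0,0,0],0],[[-0.5,-72.9,0.1],[0,0,0],0],[[8.5,-85.0,0.1],[0,0,0],0],[[19.7,-95.0,0.1],[0,0,0],0],[[32.8,-102.4,0.2],[0,0,0],0],[[47.2,-107.0,0.2],[0,0,0],0],[[62.1,-108.5,0.2],[0,0,0],0],[[77.1,-106.8,0.3],[0,0,0],0],[[91.4,-102.0,0.3],[0,0,0],0],[[104.4,-94.4,0.4],[0,0,0],0],[[115.5,-84.3,0.4],[0,0,0],0],[[120.2,-78.4,0.4],[0,0,0],0]]
[ 0.00128314 -0.00280461 -0.00176695]
```

```bash
python3 -m jog '[[[-7,-14.5,0],[0,0,0],0],[[-10,-29.5,0],[0,0,0],0],[[-10,-44.5,0],[0,0,0],0],[[-6.5,-59,0],[0,0,0],0],[[-0.5,-73,0],[0,0,0],0],[[8.5,-85,0],[0,0,0],0],[[19.5,-95,0],[0,0,0],0],[[33,-102.5,0],[0,0,0],0],[[47,-107,0],[0,0,0],0],[[62,-108.5,0],[0,0,0],0],[[77,-107,0],[0,0,0],0],[[91.5,-102,0.5],[0,0,0],0],[[104.5,-94.5,0.5],[0,0,0],0],[[112,-88,0.5],[0,0,0],0]]'
python3 -m jog '[[[0,0,0],[0,0,0],0],[[0,0,0],[0,0,0],0]]'
python3 - <<'E'
from h import *
p,R,o=cur();print(p,o['opening'],o['wrist_force'],o['torque'])
print(row((.6274,.1424,.0976),-86.5))
ab([1074,1080],C=(.571,.0967),phi=39)
E
```

```text
time_s: 16.32
eef_pos: [0.6198, 0.1506, 0.0977]
eef_rot: [0.0, 1.0, 0.029, 0.003]
wrist_force: [-0.0, 4.8, 1.1]
opening: 0.266
time_s: 16.48
eef_pos: [0.6211, 0.1494, 0.0977]
eef_rot: [0.0, 1.0, 0.029, 0.004]
wrist_force: [5.4, 2.8, -3.4]
opening: 0.263
[0.62107512 0.1493996  0.09771234] 0.26255428427496474 [ 5.40308465  2.83483813 -3.38442507] [ 0.5242261  -0.83394452  0.00818557]
([5.9, 7.4, 0.2], [0.0, -0.008, -0.004])
r 0.07269639221131055 ang cw 352.5371948101589 16.4833
[[[0.7,1.8,0.1],[0,0,0],0],[[5.4,7.7,0.2],[0,0,0],0]]
[ 0.00039035 -0.00818091 -0.00367145]
```

```bash
python3 -m jog '[[[3.5,3.5,0],[0,0,0],0],[[6,7.4,0],[0,-0.005,0],0],[[6,7.4,0],[0,-0.008,0],0],[[6,7.4,0],[0,-0.008,0],0],[[6,7.4,0],[0,-0.008,0],0]]'
python3 - <<'E'
from h import *
p,R,o=cur();print(p,o['opening'],o['wrist_force'],o['torque'])
print(row((.6274,.1424,.0976),-86.5))
E
```

```text
time_s: 16.9
eef_pos: [0.6279, 0.1417, 0.0978]
eef_rot: [0.0, 1.0, 0.029, 0.001]
wrist_force: [4.6, 2.3, -3.7]
opening: 0.264
[0.62786327 0.14174464 0.09775764] 0.2637546793983744 [ 4.61103913  2.32830238 -3.72483016] [ 0.38045556 -0.67596983  0.02021661]
([-0.4, -0.7, 0.2], [0.001, -0.002, -0.004])
```

```bash
python3 -m jog '[[[0,0,0],[0,0,0],0.7],[[0,0,0],[0,0,0],0.7],[[0,0,0],[0,0,0],0.7],[[-1.5,-2,-40],[0,0,0],0.7],[[-1.5,-2,-80],[0,0,0],0.7],[[-1.5,-2,-95],[0,0,0],0.7],[[-1.5,-2,-95],[0,0,0],0.7],[[-1.5,-2,-95],[0,0,0],0.7]]'
python3 - <<'E'
from h import *
import cv2,pickle
p,R,o=cur();c=get_calibration('wrist');im,d=camera('wrist');cv2.imwrite('pics/w10.png',im[:,:,::-1]);pickle.dump((c,im,d),open('pics/w10.pkl','wb'))
print(p,R.as_quat(),o['wrist_force'],o['time_s'])
a=pickle.load(open('pics/w7.pkl','rb'));print((a[0]['world_from_camera']-c['world_from_camera']).round(4))
f=lambda m:cv2.resize(m[150:320,270:460,::-1],(399,357),interpolation=cv2.INTER_CUBIC)
cv2.imwrite('pics/cmp.png',cv2.hconcat([f(a[1]),f(im)]))
E
```

```text
time_s: 17.57
eef_pos: [0.6267, 0.1435, 0.1943]
eef_rot: [0.001, 1.0, 0.029, 0.002]
wrist_force: [-0.1, -0.3, -1.2]
opening: 0.697
[0.62666823 0.14354906 0.1943323 ] [9.99590166e-01 2.85368858e-02 2.17629262e-03 6.40972973e-04] [-0.12525092 -0.28761712 -1.24442948] 17.5667
[[ 0.0082  0.0029 -0.007   0.0009]
 [ 0.0005 -0.0083 -0.001   0.0002]
 [-0.0021  0.007   0.0024 -0.0017]
 [ 0.      0.      0.      0.    ]]
```

View pics/cmp.png

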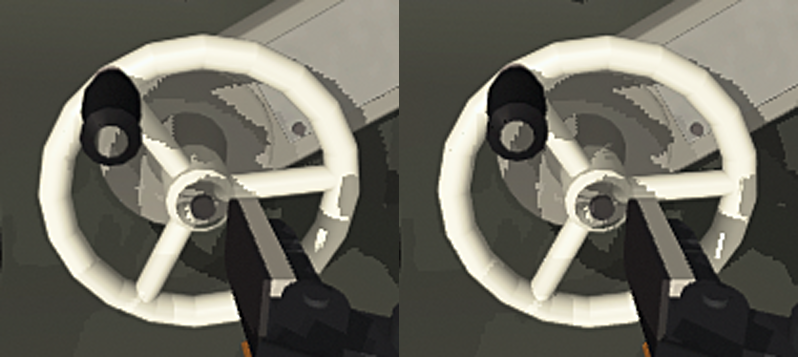

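```bash
cat > pol.py <<'E'
from h import *
import cv2,pickle
def pol(pk,C=(.5738,.0968),z=.0885):
    c,im,d=pickle.load(open(pk,'rb'));A=np.radians(np.arange(0,360,.25));rs=np.linspace(.03,.058,15)
    X=C[0]+rs[:,None]*np.cos(A);Y=C[1]+rs[:,None]*np.sin(A)
    T=c['world_from_camera'];w=np.stack([X,Y,0*X+z],-1)-T[:3,3];q=w@T[:3,:3]
    u=(c['fx']*q[...,0]/q[...,2]+c['cx']).astype(np.float32);v=(c['fy']*q[...,1]/q[...,2]+c['cy']).astype(np.float32)
    return cv2.remap(cv2.cvtColor(im,cv2.COLOR_RGB2GRAY),u,v,cv2.INTER_LINEAR).astype(float)
E
python3 - <<'E'
from pol import *
a=pol('pics/w7.pkl');b=pol('pics/w10.pkl')
cv2.imwrite('pics/pol.png',cv2.resize(np.vstack([np.repeat(a,10,0),np.repeat(b,10,0)]),(720,300)))
E
```

```text
[ WARN:0@0.037] global loadsave.cpp:1063 imwrite_ Unsupported depth image for selected encoder is fallbacked to CV_8U.
```

View pics/pol.png

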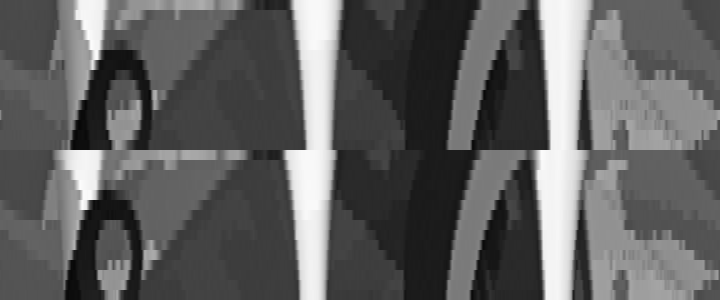

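```bash
cat >> pol.py <<'E'
def mid(a):
    out=[]
    for lo,hi in ((145,175),(265,296)):
        seg=a[:,lo*4:hi*4];ang=np.arange(lo,hi,.25);r=[]
        for row in seg:
            k=np.where(row>165)[0];  r.append((ang[k[0]]+ang[k[-1]])/2 if len(k) else np.nan)
        out.append(np.round(np.nanmedian(r),2))
    return out
E
python3 - <<'E'
from pol import *
print(mid(pol('pics/w7.pkl')),mid(pol('pics/w10.pkl')))
E
```

```text
[np.float64(158.62), np.float64(281.75)] [np.float64(155.62), np.float64(278.88)]
```

The wheel is about 2.9° past its starting place, because closing the grip at the start nudged the handle. I'll regrip and take it back by that much (about 3.7 mm at the handle).

```bash
python3 -m jog '[[[1.5,2,30],[0,0,0],0.7],[[1.5,2,60],[0,0,0],0.7],[[1.5,2,85],[0,0,0],0.7],[[1.5,2,96],[0,0,0],0.7],[[1.5,2,96],[0,0,0],0.7],[[1.5,2,96],[0,0,0],0],[[1.5,2,96],[0,0,0],0],[[1.5,2,96],[0,0,0],0],[[1.5,2,96],[0,0,0],0],[[1.5,2,96],[0,0,0],0],[[1.5,2,96],[0,0,0],0]]'
python3 - <<'E'
from h import *
p,R,o=cur();print(p,o['wrist_force'],o['opening'],row(p+np.array([-.0023,.0029,0]),-86.5))
E
```

```text
time_s: 18.53
eef_pos: [0.6288, 0.1417, 0.0987]
eef_rot: [0.001, 1.0, 0.029, 0.002]
wrist_force: [-1.0, 0.0, 6.1]
opening: 0.263
[0.6287924  0.1416911  0.09869035] [-0.99304732  0.03903624  6.12496875] 0.2632141364698203 ([-2.1, -3.0, -0.0], [0.001, -0.005, -0.004])
```

```bash
python3 -m jog '[[[-1,-1.5,0],[0,0,0],0],[[-2.1,-3,0],[0,0,0],0],[[-2.1,-3,0],[0,0,0],0],[[-2.1,-3,0],[0,0,0],0],[[-2.1,-3,0],[0,0,0],0]]'
python3 - <<'E'
from h import *
p,R,o=cur();print(p,o['wrist_force'],o['opening'],row(np.array([.6265,.1446,.0985]),-86.5))
E
```

```text
time_s: 18.95
eef_pos: [0.6264, 0.1446, 0.0988]
eef_rot: [0.001, 1.0, 0.029, 0.002]
wrist_force: [-0.8, -0.7, -0.0]
opening: 0.263
[0.62641536 0.14457722 0.09877911] [-0.7683736  -0.73955382 -0.02997771] 0.26325571665305075 ([0.1, -0.0, 0.3], [0.001, -0.005, -0.004])
```

```bash
python3 -m jog '[[[0,0,0],[0,0,0],0.7],[[0,0,0],[0,0,0],0.7],[[0,0,0],[0,0,0],0.7],[[0,1,-40],[0,0,0],0.7],[[0,1,-80],[0,0,0],0.7],[[0,1,-95],[0,0,0],0.7],[[0,1,-95],[0,0,0],0.7],[[0,1,-95],[0,0,0],0.7]]'
python3 - <<'E'
from h import *
import cv2,pickle
p,R,o=cur();c=get_calibration('wrist');im,d=camera('wrist');cv2.imwrite('pics/w11.png',im[:,:,::-1]);pickle.dump((c,im,d),open('pics/w11.pkl','wb'))
print(p,o['time_s'])
from pol import *
a=pickle.load(open('pics/w7.pkl','rb'))
print(mid(pol('pics/w7.pkl')),mid(pol('pics/w11.pkl')));print((a[0]['world_from_camera']-c['world_from_camera']).round(4))
f=lambda m:cv2.resize(m[150:320,270:460,::-1],(399,357),interpolation=cv2.INTER_CUBIC)
cv2.imwrite('pics/cmp2.png',cv2.hconcat([f(a[1]),f(im)]))
E
```

```text
time_s: 19.62
eef_pos: [0.6268, 0.1438, 0.1953]
eef_rot: [0.0, 1.0, 0.029, 0.004]
wrist_force: [0.3, 0.1, -0.3]
opening: 0.699
[0.62682253 0.14382913 0.19530256] 19.6167
[np.float64(158.62), np.float64(281.75)] [np.float64(158.5), np.float64(281.88)]
[[ 0.008   0.0039 -0.0101  0.0012]
 [ 0.0005 -0.008  -0.0014  0.    ]
 [-0.0019  0.0102  0.0034 -0.0029]
 [ 0.      0.      0.      0.    ]]
```

View pics/cmp2.png

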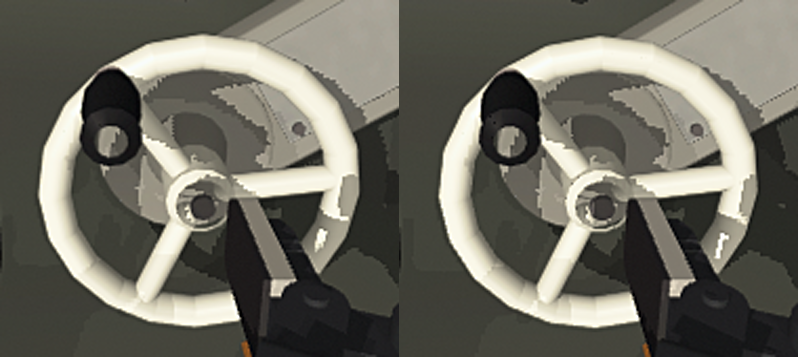

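View pics/w11.png

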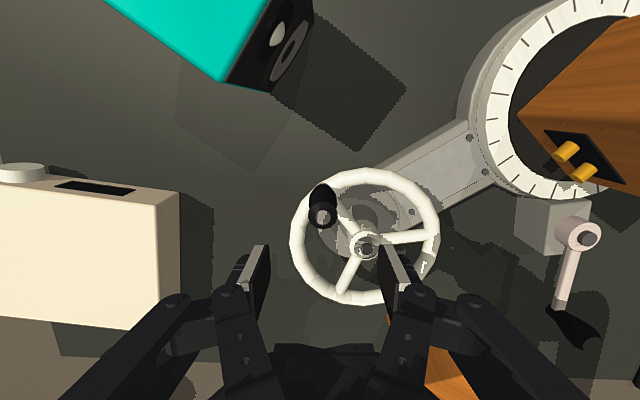

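The wheel is back to within about 0.1° and the speaker has turned (its rear terminals now face lower left in the image). Now back to the clamp knob.

Run:
```python
from h import *
print(row((.4845,-.1475,.19),-85.5))
```

```text
([-157.6, 282.7, 3.0], [0.001, -0.004, -0.021])
```

```bash
python3 -m jog '[[[-157.5,282.5,3],[0,-0.004,-0.02],0.7],[[-157.5,282.5,3],[0,-0.004,-0.02],0.7],[[-157.5,282.5,3],[0,-0.004,-0.02],0.7],[[-157.5,282.5,3],[0,-0.004,-0.02],0.7],[[-157.5,282.5,3],[0,-0.004,-0.02],0.7],[[-157.5,282.5,3],[0,-0.004,-0.02],0.7],[[-157.5,282.5,3],[0,-0.004,-0.02],0.7],[[-157.5,282.5,3],[0,-0.004,-0.02],0.7],[[-157.5,282.5,3],[0,-0.004,-0.02],0.7],[[-157.5,282.5,3],[0,-0.004,-0.02],0.7],[[-157.5,282.5,3],[0,-0.004,-0.02],0.7]]'
python3 - <<'E'
from h import *
import cv2,pickle
p,R,o=cur();c=get_calibration('wrist');im,d=camera('wrist');cv2.imwrite('pics/w12.png',im[:,:,::-1])
print(p,o['time_s'],proj('wrist',(.4845,-.1475,.121),c),row((.4845,-.1475,.0685),-85.5))
E
```

```text
time_s: 20.58
eef_pos: [0.4839, -0.1467, 0.1886]
eef_rot: [-0.0, 0.999, 0.038, -0.001]
wrist_force: [-0.1, -0.3, 0.1]
opening: 0.695
[ 0.48393823 -0.14669417  0.18860442] 20.5833 [324.16669273 202.98353873] ([0.2, 1.3, 120.4], [-0.0, 0.001, -0.001])
```

View pics/w12.png

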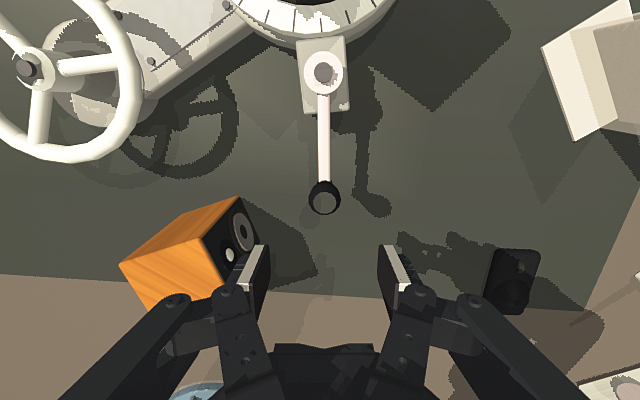

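The knob is at (324,200), centred between the jaws. Descending and gripping.

```bash
python3 -m jog '[[[0,1,40],[0,0,0],0.7],[[0,1,80],[0,0,0],0.7],[[0,1,108],[0,0,0],0.7],[[0,1,120],[0,0,0],0.7],[[0,1,120],[0,0,0],0.7],[[0,1,120],[0,0,0],0],[[0,1,120],[0,0,0],0],[[0,1,120],[0,0,0],0],[[0,1,120],[0,0,0],0],[[0,1,120],[0,0,0],0],[[0,1,120],[0,0,0],0]]'
python3 - <<'E'
from h import *
p,R,o=cur();print(p,o['wrist_force'],o['opening'])
arc(-np.r_[np.arange(.08,1.05,.08),1.0,1.05,1.08])
E
```

```text
time_s: 21.55
eef_pos: [0.4857, -0.1475, 0.0706]
eef_rot: [0.0, 0.999, 0.039, 0.001]
wrist_force: [1.1, 2.7, 7.1]
opening: 0.307
[ 0.48567331 -0.14751777  0.07059144] [1.0758884  2.65120925 7.13663996] 0.3070910245457092
r 0.10367717373907762 ang -175.2874596788668
-0.08 [0.4 8.3 0. ]
-0.16 [ 1.4 16.5  0. ]
-0.24 [ 3.1 24.6  0. ]
-0.32 [ 5.4 32.6  0. ]
-0.4 [ 8.4 40.3  0.1]
-0.48 [11.9 47.8  0.1]
-0.56 [16.1 55.   0.1]
-0.64 [20.8 61.8  0.1]
-0.72 [26.  68.3  0.1]
-0.8 [31.8 74.2  0.1]
-0.88 [38.  79.7  0.1]
-0.96 [44.6 84.7  0.2]
-1.04 [51.6 89.2  0.2]
-1.0 [48.  87.   0.2]
-1.05 [52.5 89.7  0.2]
-1.08 [55.2 91.2  0.2]
```

```bash
python3 -m jog '[[[0.4,8.3,1],[0,0,-0.08],0],[[1.4,16.5,1],[0,0,-0.16],0],[[3,24.6,1],[0,0,-0.24],0],[[5.4,32.6,1],[0,0,-0.32],0],[[8.4,40.3,1],[0,0,-0.4],0],[[12,47.8,1],[0,0,-0.48],0],[[16,55,1],[0,0,-0.56],0],[[20.8,61.8,1],[0,0,-0.64],0],[[26,68.3,1],[0,0,-0.72],0],[[31.8,74.2,1],[0,0,-0.8],0],[[38,79.7,1],[0,0,-0.88],0],[[44.6,84.7,1],[0,0,-0.96],0],[[48,87,1],[0,0,-1.0],0],[[52.5,89.7,1],[0,0,-1.05],0],[[52.5,89.7,1],[0,0,-1.05],0],[[52.5,89.7,1],[0,0,-1.05],0]]'
python3 - <<'E'
from h import *
p,R,o=cur();print(p,o['wrist_force'],o['opening'],o['torque'])
arc(-np.array([.02,.03,.04,.06]))
E
```

```text
time_s: 22.88
eef_pos: [0.546, -0.2333, 0.0707]
eef_rot: [0.002, 0.846, 0.534, 0.001]
wrist_force: [3.4, 1.1, 2.6]
opening: 0.304
[ 0.54597612 -0.2333055   0.07068639] [3.41444933 1.06282366 2.59684379] 0.3037670948209529 [ 0.1989093  -0.28431173 -0.02612736]
r 0.10365607523266791 ang -114.52333020017596
-0.02 [0.1 2.1 0. ]
-0.03 [0.1 3.1 0. ]
-0.04 [0.2 4.1 0. ]
-0.06 [0.3 6.2 0. ]
```

```bash
python3 -m jog '[[[0,2,0],[0,0,-0.02],0],[[0,4,0],[0,0,-0.03],0],[[0,4,0],[0,0,-0.03],0],[[0,4,0],[0,0,-0.03],0]]'
python3 - <<'E'
from h import *
p,R,o=cur();print(p,o['wrist_force'],o['opening'],o['torque'])
arc([])
E
```

```text
time_s: 23.22
eef_pos: [0.5461, -0.2333, 0.0705]
eef_rot: [-0.002, 0.838, 0.546, -0.001]
wrist_force: [-13.3, 7.9, 12.9]
opening: 0.308
[ 0.54608208 -0.23330935  0.07053712] [-13.2979441    7.87580478  12.93258628] 0.30780915952459775 [ 0.99312434  1.9030638  -0.75141004]
r 0.10361564048037301 ang -114.46914025148011
```

The lever stalled at −114.5° under 15 N, far above the 2 to 4 N it needs to swing, so it is against its home stop. Releasing and checking.

```bash
python3 -m jog '[[[0,0,0],[0,0,0],0.7],[[0,0,0],[0,0,0],0.7],[[0,0,0],[0,0,0],0.7],[[0,0,-40],[0,0,0],0.7],[[0,0,-80],[0,0,0],0.7],[[0,0,-120],[0,0,0],0.7],[[0,0,-130],[0,0,0],0.7],[[0,0,-130],[0,0,0],0.7]]'
python3 - <<'E'
from h import *
import cv2,pickle
p,R,o=cur();c=get_calibration('wrist');im,d=camera('wrist');cv2.imwrite('pics/w13.png',im[:,:,::-1])
print(p,o['time_s'],proj('wrist',(.546,-.233,.121),c),row((.3,-.3,.25),-60))
E
```

```text
time_s: 23.88
eef_pos: [0.5492, -0.2354, 0.2058]
eef_rot: [0.003, 0.838, 0.546, 0.001]
wrist_force: [0.7, 0.1, -0.1]
opening: 0.7
[ 0.54917713 -0.23544442  0.20575178] 23.8833 [319.39101137 196.33536271] ([-160.0, -200.1, -47.5], [0.001, 0.0, 0.631])
```

View pics/w13.png

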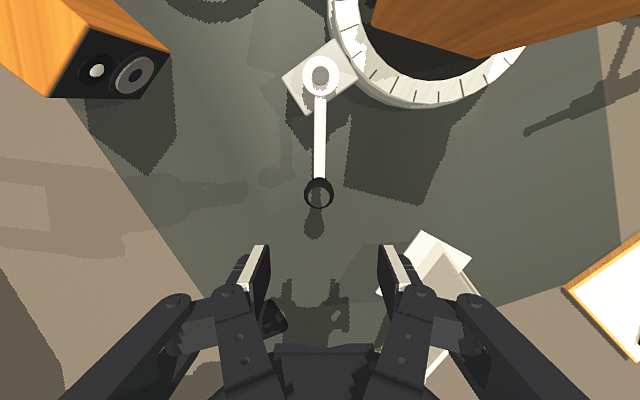

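The lever is home in the image (pivot (320,75), knob (318,193)). I'll retreat and compare the top views.

```bash
python3 -m jog '[[[-160,-200,-47],[0,0,0.1],0.7],[[-160,-200,-47],[0,0,0.2],0.7],[[-160,-200,-47],[0,0,0.3],0.7],[[-160,-200,-47],[0,0,0.4],0.7],[[-160,-200,-47],[0,0,0.5],0.7],[[-160,-200,-47],[0,0,0.6],0.7],[[-160,-200,-47],[0,0,0.63],0.7],[[-160,-200,-47],[0,0,0.63],0.7],[[-160,-200,-47],[0,0,0.63],0.7]]'
python3 - <<'E'
from h import *
import cv2
im,d=camera('top');im=im[:,:,::-1];cv2.imwrite('pics/top2.png',im);a=cv2.imread('pics/top0.png')
f=lambda m:cv2.resize(m[120:290,250:420],(400,400),interpolation=cv2.INTER_CUBIC)
cv2.imwrite('pics/topcmp.png',cv2.hconcat([f(a),f(im)]))
im,d=camera('scene');cv2.imwrite('pics/scene2.png',im[:,:,::-1])
b=cv2.imread('pics/scene0.png');g=lambda m:cv2.resize(m[100:260,220:400],(400,356),interpolation=cv2.INTER_CUBIC)
cv2.imwrite('pics/scmp.png',cv2.hconcat([g(b),g(im[:,:,::-1])]))
df=cv2.absdiff(cv2.imread('pics/top0.png'),cv2.imread('pics/top2.png'));cv2.imwrite('pics/diff.png',np.clip(df*3.,0,255).astype(np.uint8))
print(get_obs()['time_s'])
E
```

```text
time_s: 24.68
eef_pos: [0.2998, -0.2998, 0.2483]
eef_rot: [-0.0, 0.966, 0.259, 0.0]
wrist_force: [0.3, 0.1, 0.4]
opening: 0.7
24.7833
```

View pics/topcmp.png

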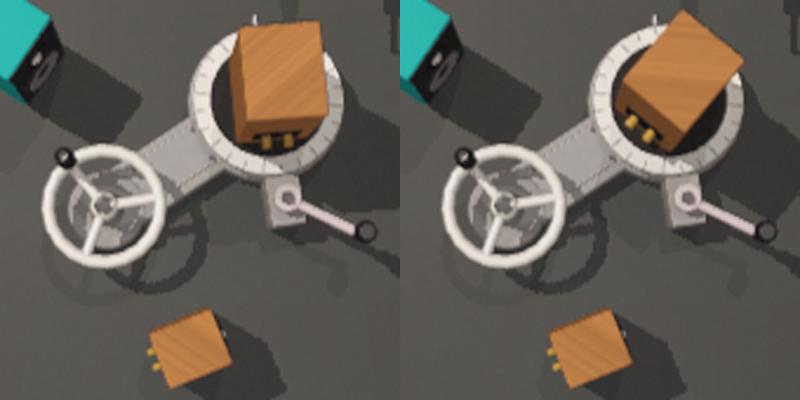

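View pics/diff.png

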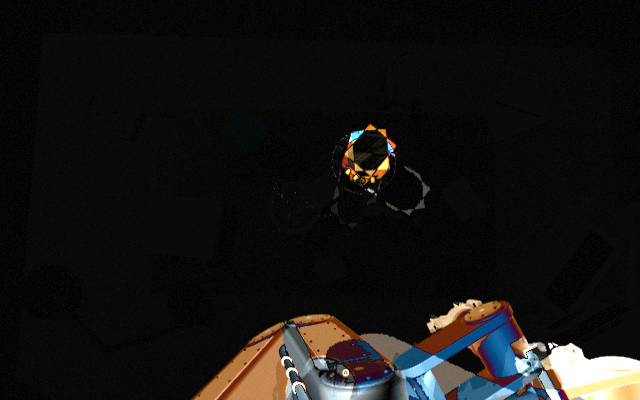

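View pics/scmp.png

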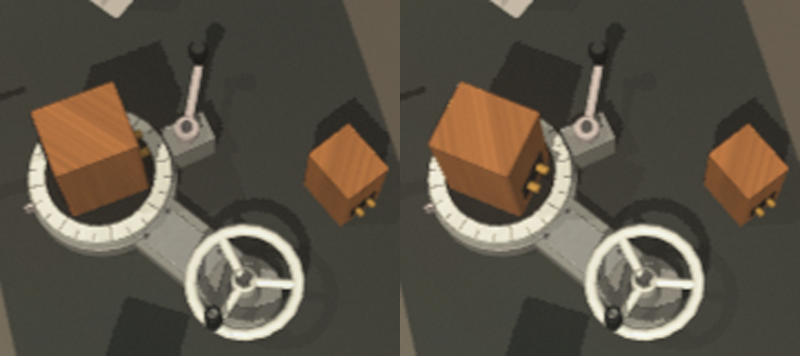

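The difference image shows only the arm, the speaker and its shadow changed. Lever, wheel, amplifier, mouse, stand and decoys coincide before and after. The speaker has turned 45° clockwise. Handing in.

```bash
python3 -c "
from bench import *
print(hand_in())"
```

```text
the job is handed in; nothing more can be done
None
```

The job is done and handed in at about 25 s of the 69 s allowed. I swung the clamp lever fully off, turned the handwheel three turns clockwise by its handle, then swung the lever back home.

**Last checks**
- **Handwheel:** the spokes match their starting picture to about 0.1°.
- **Clamp:** the lever stalled at its home stop under about 15 N. It looks the same as at the start in both the top and overhead scene views.
- **Loudspeaker:** it turned 45° with the platter, judged by eye. I saw no slip, but did not measure its position on the mat.
- **Surroundings:** comparing the top view before and after shows no change to the amplifier, mouse, stand or the other two speakers.

**What went wrong or disagreed**
- **First clamp grip slipped:** it came off about halfway through the swing. The camera showed the fingertips about 32 mm farther back than `tip_extent` implies, so I regrasped lower and finished the swing to the off stop before touching the wheel.
- **Wheel overshot:** after three turns it stood about 2.9° too far, because closing the gripper had nudged the handle. I turned it back by that much before clamping.

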